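# Transfer prayer-strand end pieces from gauge to threading tray in reverse order

### The arm

A 6-joint arm with a two-finger parallel gripper is mounted at the origin on the work surface. World frame = base frame: x ahead of the robot, y to its left, z up, the work surface at z = 0. Lengths are in m, angles in rad, forces in N, time in s.
With the tool pointing down it reaches from about 0.35 to 0.85 m from the base axis. Payload 8.1 kg.
Tool frame: the origin (TCP) lies midway between the tips of the shut fingers; the grasp point (between the pads) lies 19 mm behind it (manip.tcp_to_grasp is the distance from the TCP to the grasp point, in m); z points along the fingers, y is the line along which they close (so a half turn about z gives the same grasp; the last joint's range is limited). The gripper opens to 85 mm and grips with 20 to 120 N. Pads are 22 mm wide; open, the fingers measure 114 mm over their backs; the gripper's body (76 mm by 85 mm) begins 54 mm behind the grasp point. The pads swing forward as they close: fully open they stand 13 mm farther back than shut.
Start: joints at [1.017, 0.13, 1.488, -0, 1.523, -0.085], TCP at [0.271, 0.535, 0.231] pointing down, gripper open.
Joint ranges: [-2.96, 2.96], [-0.89, 2.26], [0.02, 2.5], [-1.34, 4.48], [0, 2.73], [-2.66, 2.66]. Speed limits (rad/s): [2.39, 2.39, 2.79, 3.14, 3.14, 3.14].

### API

Orientations are given as a unit quaternion [x, y, z, w].
In Python, from rig import manip, read_camera, camera_info gives the robot as it stands. The module is installed in compiled form; this text tells all that it offers.
- The arm moves only by the tool send_rows, never from a script. Its argument "steps" is a list that holds one entry, the list of rows, each a list of 5 numbers: the shift along the tool's x, y, z in cm, then the turn about the tool's z in rad, then the finger opening in cm, from 0 to 8.54. A call has 1 to 12 rows; each row is the pose to reach, as a shift and turn from the pose commanded when the call began, along the tool's axes at that moment; what a row does not reach only later rows make up. A row lasts 1/12 s, in which the tool goes at most 41.7 mm and 7.16 degrees, less where a joint would pass 70% of its speed; a pose out of reach is approached as far as the arm can. A call with a gripper value outside its range is refused whole. The fingers move at their own pace and stop on an object; "grip_force" is the grip in N (left out, the last holds). Time passes only in rows, so rows that repeat a pose let the fingers close. It gives the time, the measured TCP pose, the force, the opening and the grip force at its end, in the units of the state.
- manip.observe(): the state, without advancing time (a new reading comes with each control period).
- read_camera(name): name is "side" or "top"; returns (picture, depth): 480x640x3 uint8, blue, green, red; 480x640 float32, m along the optical axis (not along the pixel's ray), 0 where there is no reading.
- camera_info(name): a dict with "mtx" (3x3 intrinsics, pixels), "origin" and "rotation" of the camera in the world. Camera axes: x right, y up, looking along -z (the intrinsics and any distortion apply to the point x, -y, -z); pixel columns grow to the right and rows downward; lengths in m; the calibration is good to about 2 mm. A picture is of the moment at which its call begins. camera_info takes no time and is no camera call.
- manip.finish_job(): hands the job in; it is judged then, once.
The state is a dict: "t": time; "joints": joint angles; "joint_velocities": joint speeds; "joint_efforts": joint torques, N m; "ee_pos": TCP position; "orientation": TCP orientation; "contact_force": force on the tool from outside, world axes, zero at the start; "torque": the same for the moment, N m; "gripper_width": finger opening in m; "grasp_force": force on a finger pad.
Only numpy, scipy, OpenCV 4.12 (cv2) and the standard library are available. Lean on these libraries where they do the work, as an engineer would, in place of code of your own. Each camera call takes 0.05 s, during which the arm holds its last target. There are 200 camera calls.

### The job

Move the four loose strand pieces from the cherry-wood gauge into the four recesses of the threading tray, in reverse order: the piece next to the gauge's chrome clip goes into the recess farthest from the tray's brass post, the second from the clip into the second farthest, and so on, so that the piece farthest from the clip ends up next to the post. Stand each piece upright on the floor of its recess; set it down rather than dropping it, never let one topple, and leave all four released and at rest.

Things in the scene. Friction and masses are not known exactly. Their poses are not given: they have to be found in the camera images.
- gauge: source rack: fixed carved cherry-wood bar, 270 x 64 mm, 18 mm thick, chrome spring clip (top 32 mm above the cart) on its -x end. Origin on the cart top under the middle of the seat row; x runs along the bar away from the clip, z up. Seat discs lie on it at x = -90, -30, 30, 90 mm, y = 0. To the robot's left or right, yaw within 0.4 rad.
- tray: target rack: fixed brown wooden tray, 286 x 70 mm, 18 mm thick, brass post (16 mm across, top 46 mm above the cart) at x = -145 mm. Origin on the cart top under the middle of the recess row; x runs along it away from the post, z up. Round dark-floored recesses, 47 mm across, 4 mm deep (floor at z = 14 mm), at x = -90, -30, 30, 90 mm, y = 0. Across from the gauge, yaw within 0.4 rad.
- head: head piece of the strand: slender turned pale boxwood spindle, the tallest piece, 58 mm high, foot 24 mm across, straight shaft 22 mm across from 7 to 32 mm above its underside, narrowing above to a small finial. About 22 g, upright on its seat disc. z axis up; origin at the centre of its flat underside. A darker ring runs round it at 31 mm.
- bead: pale boxwood barrel-shaped bead with flat ends, 26 mm high, 29 mm across at its belly (from 10 to 16 mm above its underside), 22 mm at its ends. About 16 g, upright on its seat disc. z axis up; origin at the centre of its flat underside. A fine drilled hole shows on top.
- disc: pale boxwood stop disc: the lowest and broadest piece, a straight-sided drum 33 mm across and 18 mm high. About 16 g, upright on its seat disc. z axis up; origin at the centre of its flat underside. A darker band runs round it.
- cap: black lacquered tassel cap, bell-shaped, 38 mm high, straight-sided and 26 mm across up to 18 mm above its underside, drawn in above to a stub 8 mm across. About 18 g, upright on its seat disc. z axis up; origin at the centre of its flat underside. It stands mouth down.
- seat_head: fixed plain grey steel disc, 42 mm across and 3 mm thick, lying on the cherry gauge; the head piece stands on it at the start. One of four alike discs, whose order along the gauge is drawn afresh; it never moves, so it keeps record of that piece's starting place. Origin at the centre of its underside (on the gauge's top face); the piece's underside is 3 mm higher.
- seat_bead: fixed plain grey steel disc, 42 mm across and 3 mm thick, lying on the cherry gauge; the bead stands on it at the start. One of four alike discs, whose order along the gauge is drawn afresh; it never moves, so it keeps record of that piece's starting place. Origin at the centre of its underside (on the gauge's top face); the piece's underside is 3 mm higher.
- seat_disc: fixed plain grey steel disc, 42 mm across and 3 mm thick, lying on the cherry gauge; the stop disc stands on it at the start. One of four alike discs, whose order along the gauge is drawn afresh; it never moves, so it keeps record of that piece's starting place. Origin at the centre of its underside (on the gauge's top face); the piece's underside is 3 mm higher.
- seat_cap: fixed plain grey steel disc, 42 mm across and 3 mm thick, lying on the cherry gauge; the tassel cap stands on it at the start. One of four alike discs, whose order along the gauge is drawn afresh; it never moves, so it keeps record of that piece's starting place. Origin at the centre of its underside (on the gauge's top face); the piece's underside is 3 mm higher.

How it is judged:
By the outcome, as a careful person would: the job done as asked, in the order asked, and still so for the second after the job is handed in, with the robot touching nothing.
It also fails if it takes over 120 s, if anything falls off the work surface, if the arm or the gripper's body presses on something with over 40 N, if the wrist force passes 120 N, or if a joint passes its speed limit or range.

## Working session

There is one attempt and no reset: what is moved stays moved. The work goes in short steps, Python scripts to look and compute and a tool call to move; the robot and the scene stay as the last step left them, time stands still between calls to the robot, and variables do not carry over. Pictures are saved under pics/ and viewed, at most 14 in all, crops included, and the job is handed in when it is done.

Besides the shell and the picture viewer there is one more tool, called after "Request:" as name([rows], argument=value, ...), one row to a line, values as JSON. send_rows: Moves the arm, as the interface text tells. Its arguments: {"type":"object","properties":{"steps":{"type":"array"},"grip_force":{"type":"number"}},"required":["steps"]}

```bash
mkdir -p pics; python3 - <<'E'
from rig import manip, read_camera, camera_info
import cv2, numpy as np
for n in("top","side"):
    p,d=read_camera(n); cv2.imwrite(f"pics/{n}0.png",p); np.save(f"{n}0.npy",d)
    i=camera_info(n); print(n,{k:np.round(np.array(v),4).tolist() if not isinstance(v,str) else v for k,v in i.items()})
print(manip.observe(), manip.tcp_to_grasp)
E
```

```text
top {'mtx': [[450.9944, 0.0, 314.9232], [0.0, 450.9944, 236.8922], [0.0, 0.0, 1.0]], 'origin': [0.4247, -0.0071, 0.7058], 'rotation': [0.0562, -0.081, -0.6944, 0.7128]}
side {'mtx': [[589.5752, 0.0, 305.2401], [0.0, 589.5752, 242.4092], [0.0, 0.0, 1.0]], 'origin': [0.2591, -0.6614, 0.7222], 'rotation': [0.3774, -0.0814, -0.2024, 0.9]}
{'t': 0.1, 'joints': array([ 1.01660430e+00,  1.31090990e-01,  1.48920845e+00, -2.60211702e-05,
        1.52302658e+00, -8.54008497e-02]), 'joint_velocities': array([-0.00175102, -0.00189997, -0.004061  , -0.00038459, -0.00043924,
        0.00069173]), 'joint_efforts': array([ 1.61421343e-03, -5.70948887e+01, -5.01945162e+01, -1.46447032e-04,
        8.06905300e-03,  3.19257265e-05]), 'ee_pos': array([0.27079846, 0.5348295 , 0.23032525]), 'orientation': array([ 2.32254444e-01,  9.72654678e-01, -8.26825292e-04, -2.60125110e-04]), 'contact_force': array([ 0.06495199, -0.51070744, -0.21314611]), 'torque': array([-0.03003637,  0.02095083, -0.00519959]), 'grasp_force': 0.0, 'gripper_width': 0.08539617540360439} 0.0187
```

View pics/top0.png

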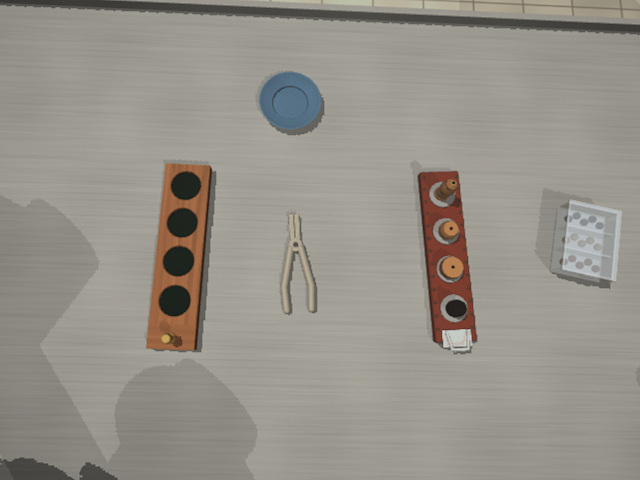

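View pics/side0.png

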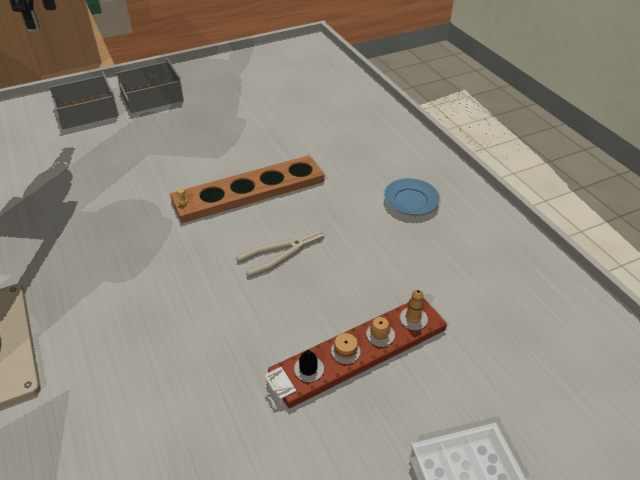

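Top view: the gauge is on the right, with its clip at the near end (457,340). From the clip the order is cap (455,308), disc (452,268), bead (448,231), head (443,190). The tray is on the left, with its post at (167,340) and recesses at (175,300), (178,261), (182,222) and (186,185). So cap goes to x=+90, disc to +30, bead to -30 and head to -90.

```bash
cat > h.py <<'E'
from rig import manip, read_camera, camera_info
import cv2, numpy as np
from scipy.spatial.transform import Rotation as R
def cam(n):
    i=camera_info(n); return np.array(i["mtx"]),np.array(i["origin"]),R.from_quat(i["rotation"]).as_matrix()
def plane(n,uv,z):
    K,o,M=cam(n); uv=np.atleast_2d(uv).astype(float)
    d=np.c_[(uv[:,0]-K[0,2])/K[0,0],-(uv[:,1]-K[1,2])/K[1,1],-np.ones(len(uv))]@M.T
    return o+d*((z-o[2])/d[:,2])[:,None]
def cloud(n,D):
    K,o,M=cam(n); v,u=np.mgrid[:480,:640]
    return o+np.stack([(u-K[0,2])/K[0,0]*D,-(v-K[1,2])/K[1,1]*D,-D],-1)@M.T
def rows(x,y,z,yaw):  # world TCP target, yaw (rad) of tool y in world, mod pi
    s=manip.observe(); M=R.from_quat(s["orientation"]).as_matrix()
    d=M.T@(np.array([x,y,z])-s["ee_pos"])*100
    cur=np.arctan2(M[1,1],M[0,1]); t=-((yaw-cur+np.pi/2)%np.pi-np.pi/2)
    print("shift cm",d.round(2),"turn",round(t,3),"t",round(s["t"],2),"w",round(s["gripper_width"],4),"pos",s["ee_pos"].round(4))
E
python3 - <<'E'
from h import *
def rowfit(P,xs):
    P=np.array(P)[:,:2]; xs=np.array(xs); A=np.c_[np.ones(len(xs)),xs]
    c,_,_,_=np.linalg.lstsq(A,P,rcond=None); print("origin",c[0].round(4),"yaw",np.arctan2(c[1][1],c[1][0]).round(4),"scale",np.hypot(*c[1]).round(3)); return A@c
seeds={"top":([(175,300),(178,261),(182,222),(186,185)],(400,480,150,370)),"side":([(211,194),(242,186),(272,178),(300,170)],(250,460,280,410))}
for n in seeds:
    p=cv2.imread(f"pics/{n}0.png"); D=np.load(f"{n}0.npy"); g=p.max(2)
    lab=cv2.connectedComponentsWithStats((g<60).astype(np.uint8))
    C=[lab[3][lab[1][v,u]] for u,v in seeds[n][0]]; P=plane(n,C,0.0145)
    print(n,"recess"); print(P[:,:2].round(4).tolist()); rowfit(P,[-.09,-.03,.03,.09])
    W=cloud(n,D); a=seeds[n][1]; m=np.zeros(D.shape,bool); m[a[2]:a[3],a[0]:a[1]]=1
    m&=(D>0)&(W[...,2]>.027)
    l=cv2.connectedComponentsWithStats(m.astype(np.uint8))
    for k in range(1,l[0]):
        if l[2][k,4]<25: continue
        q=W[l[1]==k]; zt=np.percentile(q[:,2],95); 
        c,r=cv2.minEnclosingCircle(q[:,:2].astype(np.float32))
        print("piece px",l[3][k].round(),"area",l[2][k,4],"ztop",zt.round(4),"circ",np.round(c,4),round(r,4))
    # seat discs: grey, bright
    hsv=cv2.cvtColor(p,cv2.COLOR_BGR2HSV); gm=np.zeros(D.shape,np.uint8); gm[a[2]:a[3],a[0]:a[1]]=1
    red=((hsv[...,1]>60)&(W[...,2]>.008)).astype(np.uint8)*gm
    top=gm.astype(bool)&(D>0)&(abs(W[...,2]-.0195)<.006)
    q=W[top]; (c,s,ang)=cv2.minAreaRect(q[:,:2].astype(np.float32)); print("gauge rect",np.round(c,4),np.round(s,4),ang)
E
```

```text
top recess
[[0.4574, 0.1793], [0.5176, 0.1784], [0.5778, 0.1775], [0.638, 0.1766]]
origin [0.5477 0.1779] yaw -0.015 scale 1.003
piece px [445. 188.] area 307 ztop 0.0788 circ [ 0.6363 -0.2277] 0.0115
piece px [448. 229.] area 300 ztop 0.0485 circ [ 0.5743 -0.2323] 0.0142
piece px [450. 267.] area 410 ztop 0.0407 circ [ 0.517  -0.2359] 0.0166
piece px [456. 308.] area 278 ztop 0.0583 circ [ 0.4562 -0.2406] 0.0128
piece px [459. 345.] area 101 ztop 0.0328 circ [ 0.4063 -0.2463] 0.0168
gauge rect [ 0.5382 -0.2367] [0.2769 0.065 ] 4.031881809234619
side recess
[[0.4575, 0.181], [0.5179, 0.1804], [0.5779, 0.1793], [0.6382, 0.1785]]
origin [0.5478 0.1798] yaw -0.0145 scale 1.004
piece px [415. 306.] area 413 ztop 0.0791 circ [ 0.6345 -0.231 ] 0.0117
piece px [380. 328.] area 354 ztop 0.0491 circ [ 0.5725 -0.2362] 0.0145
piece px [346. 345.] area 455 ztop 0.0416 circ [ 0.516  -0.2384] 0.018
piece px [308. 362.] area 357 ztop 0.0592 circ [ 0.4546 -0.2448] 0.0129
piece px [274. 382.] area 123 ztop 0.0338 circ [ 0.4072 -0.2468] 0.0182
gauge rect [ 0.537  -0.2388] [0.2779 0.0663] 3.7898337841033936
```

```bash
python3 -c "
from h import *
rows(.4555,-.2425,.15,1.641)"
```

```text
shift cm [-51.6  -60.99   8.13] turn -0.539 t 0.1 w 0.0854 pos [0.2708 0.5348 0.2303]
```

Request:
send_rows([
  [[-51.6, -61, 4, -0.539, 6], [-51.6, -61, 4, -0.539, 6], [-51.6, -61, 4, -0.539, 6], [-51.6, -61, 4, -0.539, 6], [-51.6, -61, 4, -0.539, 6], [-51.6, -61, 4, -0.539, 6], [-51.6, -61, 4, -0.539, 6], [-51.6, -61, 4, -0.539, 6], [-51.6, -61, 4, -0.539, 6], [-51.6, -61, 4, -0.539, 6], [-51.6, -61, 4, -0.539, 6], [-51.6, -61, 4, -0.539, 6]],
], grip_force=25)

```text
t: 1.1
ee_pos: [0.3855, 0.0511, 0.2063]
orientation: [-0.035, 0.999, 0.0, 0.0]
contact_force: [1.2, 0.1, 0.1]
gripper_width: 0.0599
grasp_force: 0.0
```

```bash
python3 -c "
from h import *
rows(.4555,-.2425,.15,1.641)"
```

```text
shift cm [ -4.92 -29.78   5.63] turn 0.0 t 1.1 w 0.0599 pos [0.3855 0.0511 0.2063]
```

Request:
send_rows([
  [[-4.9, -29.8, 5.6, 0, 6], [-4.9, -29.8, 5.6, 0, 6], [-4.9, -29.8, 5.6, 0, 6], [-4.9, -29.8, 5.6, 0, 6], [-4.9, -29.8, 5.6, 0, 6], [-4.9, -29.8, 5.6, 0, 6], [-4.9, -29.8, 5.6, 0, 6], [-4.9, -29.8, 5.6, 0, 6], [-4.9, -29.8, 5.6, 0, 6], [-4.9, -29.8, 5.6, 0, 6], [-4.9, -29.8, 5.6, 0, 6], [-4.9, -29.8, 5.6, 0, 6]],
])

```text
t: 2.1
ee_pos: [0.4555, -0.2397, 0.1507]
orientation: [-0.036, 0.999, 0.0, 0.0]
contact_force: [-0.4, 0.0, -1.2]
gripper_width: 0.0602
grasp_force: 0.0
```

```bash
python3 -c "
from h import *
rows(.4555,-.2425,.028,1.641)
p,_=read_camera('side'); cv2.imwrite('pics/s1.png',cv2.resize(p[200:440,220:540],(800,600)))"
```

```text
shift cm [ 0.02 -0.29 12.27] turn 0.001 t 2.1 w 0.0602 pos [ 0.4555 -0.2397  0.1507]
```

View pics/s1.png

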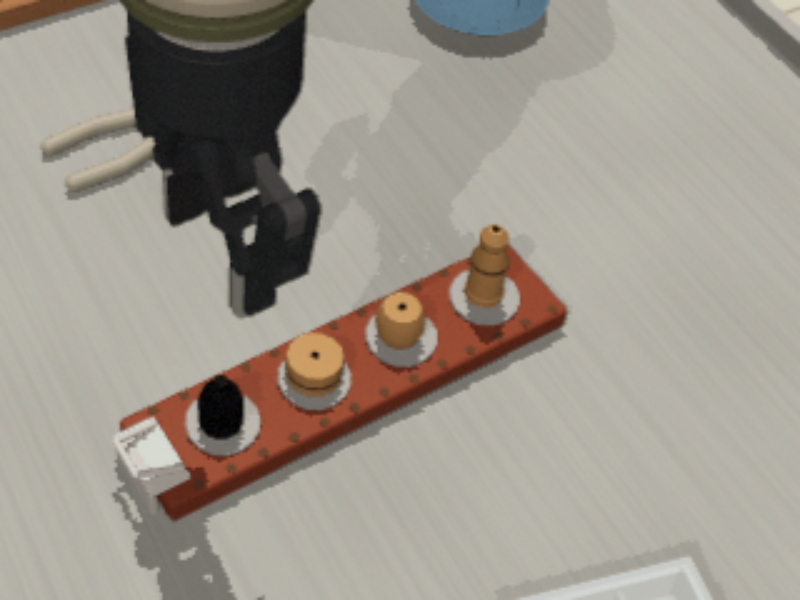

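The picture shows the open gripper above the cap (cap at (220,405) in the crop), and all four pieces upright. I'll settle first, then go down.

Request:
send_rows([
  [[0, 0, 2, 0, 6], [0, 0, 4, 0, 6], [0, 0, 5, 0, 6], [0, 0, 5, 0, 6]],
])

```text
t: 2.48
ee_pos: [0.4539, -0.2388, 0.098]
orientation: [-0.036, 0.999, 0.001, -0.002]
contact_force: [-0.4, -0.1, 0.7]
gripper_width: 0.0601
grasp_force: 0.0
```

```bash
python3 -c "
from h import *
rows(.4555,-.2425,.026,1.641)"
```

```text
shift cm [-0.15 -0.4   7.2 ] turn 0.001 t 2.48 w 0.0601 pos [ 0.4539 -0.2388  0.098 ]
```

Request:
send_rows([
  [[-0.1, -0.4, 0.5, 0, 6], [-0.1, -0.4, 2.5, 0, 6], [-0.1, -0.4, 4.5, 0, 6], [-0.1, -0.4, 6, 0, 6], [-0.1, -0.4, 7, 0, 6], [-0.1, -0.4, 7.2, 0, 6], [-0.1, -0.4, 7.2, 0, 6], [-0.1, -0.4, 7.2, 0, 6]],
])

```text
t: 3.15
ee_pos: [0.4577, -0.2453, 0.0298]
orientation: [-0.035, 0.999, -0.001, 0.001]
contact_force: [-0.4, 0.4, 0.3]
gripper_width: 0.0603
grasp_force: 0.0
```

```bash
python3 -c "
from h import *
rows(.4555,-.2425,.026,1.641)
p,_=read_camera('side'); cv2.imwrite('pics/s2.png',cv2.resize(p[260:440,220:460],(800,600)))"
```

```text
shift cm [0.2  0.29 0.38] turn 0.0 t 3.15 w 0.0603 pos [ 0.4577 -0.2453  0.0298]
```

View pics/s2.png

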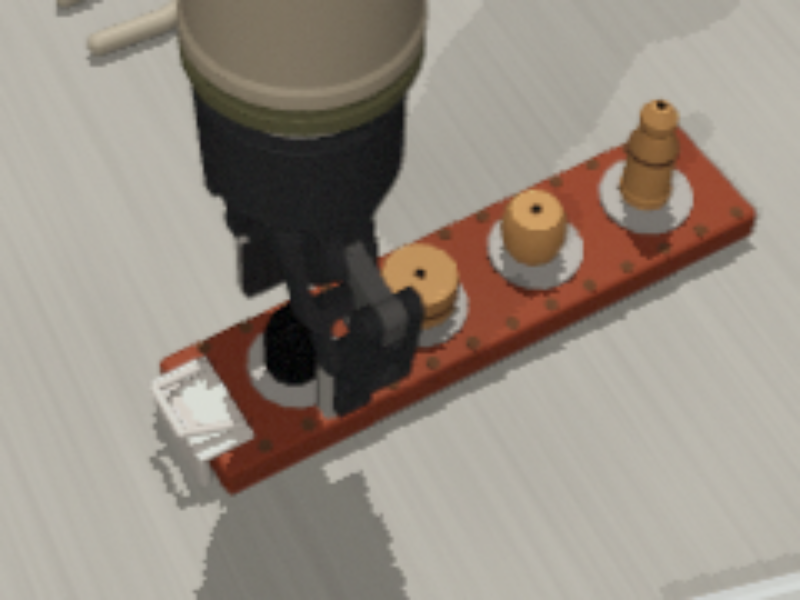

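The fingers straddle the cap: the near pad is at about (340,397) in the crop and the cap's seat at (300,365), which fits. The pose reading jumps a few mm, so I'll check its noise.

```bash
python3 -c "
from h import *
for i in range(5):
    read_camera('top'); s=manip.observe(); print(s['ee_pos'].round(4),s['joints'].round(4),s['joint_velocities'].round(3))"
```

```text
[ 0.4578 -0.2454  0.03  ] [-0.5907  0.1108  1.8973  0.      1.1311 -2.2317] [-0.001 -0.     0.004  0.    -0.001  0.001]
[ 0.4577 -0.2453  0.0299] [-0.5907  0.1107  1.8976 -0.      1.131  -2.2317] [-0.     0.002  0.005 -0.001 -0.001  0.001]
[ 0.4576 -0.2452  0.0297] [-0.5907  0.1109  1.8979 -0.      1.1309 -2.2317] [-0.001  0.004  0.007  0.001 -0.001  0.   ]
[ 0.4574 -0.2451  0.0295] [-0.5907  0.111   1.8981 -0.      1.1309 -2.2317] [-0.001  0.004  0.005  0.001 -0.002  0.   ]
[ 0.4573 -0.245   0.0292] [-0.5907  0.1112  1.8984  0.      1.1308 -2.2317] [-0.     0.005  0.005 -0.002 -0.003 -0.002]
```

Request:
send_rows([
  [[0, 0, 0, 0, 6], [0, 0, 0, 0, 6], [0, 0, 0, 0, 6], [0, 0, 0, 0, 3.5], [0, 0, 0, 0, 3.5], [0, 0, 0, 0, 3], [0, 0, 0, 0, 2], [0, 0, 0, 0, 1.5], [0, 0, 0, 0, 1.5], [0, 0, 0, 0, 1.5], [0, 0, 0, 0, 1.5], [0, 0, 0, 0, 1.5]],
])

```text
t: 4.45
ee_pos: [0.4569, -0.2448, 0.0286]
orientation: [-0.035, 0.999, -0.0, 0.0]
contact_force: [-0.1, -0.5, 0.5]
gripper_width: 0.0245
grasp_force: 24.7
```

```bash
python3 -c "
from h import *
rows(.4555,-.2425,.15,1.641)
p,_=read_camera('side'); cv2.imwrite('pics/s3.png',cv2.resize(p[260:440,220:460],(800,600)))"
```

```text
shift cm [  0.12   0.23 -12.14] turn -0.0 t 4.45 w 0.0245 pos [ 0.4569 -0.2448  0.0286]
```

View pics/s3.png

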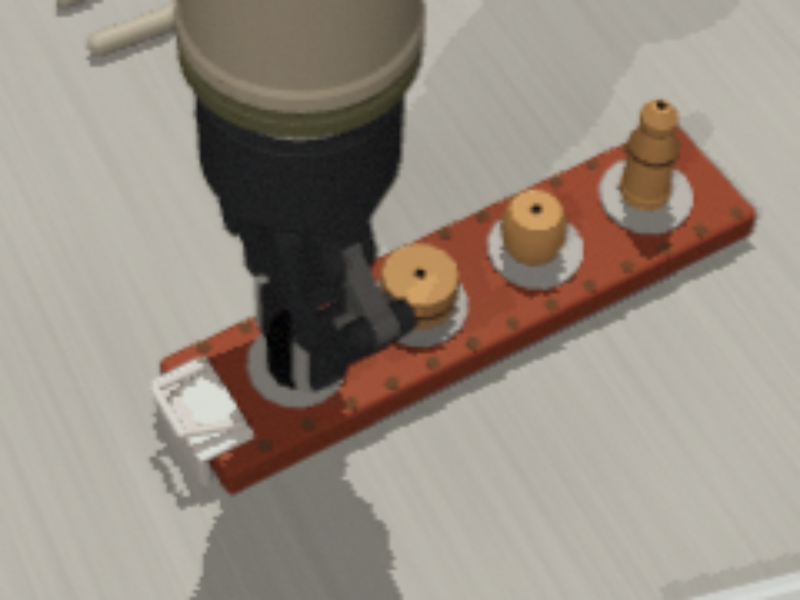

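The cap is gripped: force 24.7 N, opening 24.5 mm. Lifting and carrying it.

Request:
send_rows([
  [[0, 0, -0.5, 0, 1.5], [0, 0, -2, 0, 1.5], [0, 0, -4, 0, 1.5], [0, 0, -7, 0, 1.5], [0, 0, -10, 0, 1.5], [0, 0, -11.5, 0, 1.5], [0, 0, -12, 0, 1.5], [0, 0, -12, 0, 1.5]],
])

```text
t: 5.17
ee_pos: [0.4577, -0.2452, 0.1502]
orientation: [-0.035, 0.999, -0.001, 0.001]
contact_force: [0.6, -0.7, 0.8]
gripper_width: 0.0243
grasp_force: 24.6
```

```bash
python3 -c "
from h import *
rows(.6377,.1777,.14,1.556)"
```

```text
shift cm [-20.92  40.93   1.  ] turn 0.085 t 5.17 w 0.0243 pos [ 0.4577 -0.2452  0.1502]
```

Request:
send_rows([
  [[-0.7, 1.5, 0, 0.005, 1.5], [-2, 4, 0, 0.01, 1.5], [-3.8, 7.4, 0, 0.02, 1.5], [-5.7, 11.2, 0, 0.03, 1.5], [-7.6, 15, 0, 0.04, 1.5], [-9.5, 18.7, 0, 0.05, 1.5], [-11.5, 22.5, 0, 0.06, 1.5], [-13.5, 26.3, 0, 0.07, 1.5], [-15.4, 30, 0, 0.08, 1.5], [-17.3, 33.8, 0, 0.085, 1.5], [-19, 37.2, 0, 0.085, 1.5], [-20.1, 39.3, 0, 0.085, 1.5]],
])

```text
t: 6.17
ee_pos: [0.6289, 0.1654, 0.1456]
orientation: [0.006, 1.0, 0.0, -0.002]
contact_force: [0.4, 0.3, -0.0]
gripper_width: 0.0244
grasp_force: 24.6
```

Request:
send_rows([
  [[-0.5, 1, 1, 0, 1.5], [-0.8, 1.6, 2.5, 0, 1.5], [-0.8, 1.6, 4.5, 0, 1.5], [-0.8, 1.6, 6, 0, 1.5], [-0.8, 1.6, 7, 0, 1.5], [-0.8, 1.6, 7, 0, 1.5], [-0.8, 1.6, 7, 0, 1.5], [-0.8, 1.6, 7, 0, 1.5]],
])

```text
t: 6.83
ee_pos: [0.6385, 0.1768, 0.0794]
orientation: [0.008, 1.0, 0.0, 0.001]
contact_force: [-0.6, 0.4, -0.7]
gripper_width: 0.0245
grasp_force: 24.6
```

```bash
python3 -c "
from h import *
rows(.6377,.1777,.0225,1.556)
p,_=read_camera('side'); cv2.imwrite('pics/s4.png',cv2.resize(p[80:260,150:390],(800,600)))"
```

```text
shift cm [0.09 0.08 5.69] turn -0.001 t 6.83 w 0.0245 pos [0.6385 0.1768 0.0794]
```

View pics/s4.png

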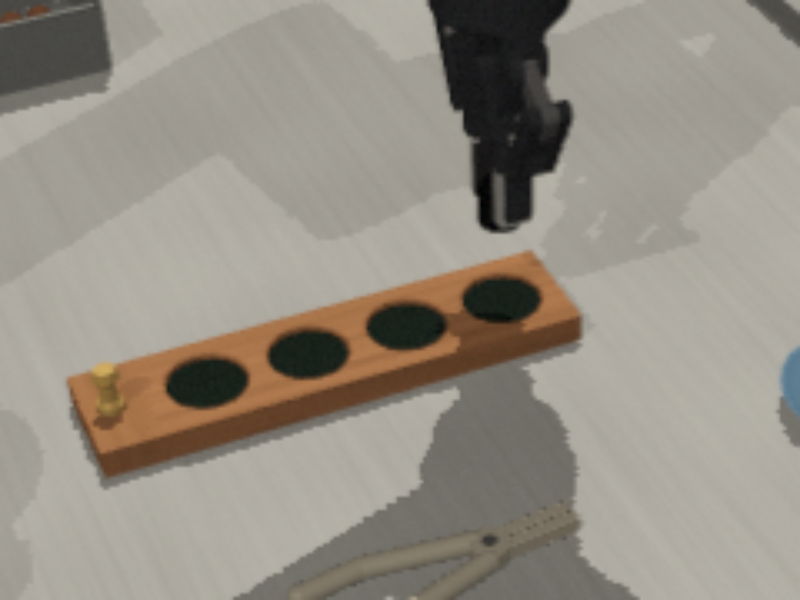

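The cap is upright in the fingers at about (500,215), directly above the far recess (502,299). Lowering it in small steps.

Request:
send_rows([
  [[0, 0, 1.5, 0, 1.5], [0, 0, 3, 0, 1.5], [0, 0, 4, 0, 1.5], [0, 0, 4.6, 0, 1.5], [0, 0, 5, 0, 1.5], [0, 0, 5.2, 0, 1.5], [0, 0, 5.2, 0, 1.5], [0, 0, 5.2, 0, 1.5], [0, 0, 5.2, 0, 1.5], [0, 0, 5.2, 0, 1.5]],
])

```text
t: 7.72
ee_pos: [0.6386, 0.1774, 0.0273]
orientation: [0.007, 1.0, 0.0, 0.001]
contact_force: [-0.8, 0.1, -0.8]
gripper_width: 0.0241
grasp_force: 24.6
```

```bash
python3 -c "
from h import *
rows(.6377,.1777,.0215,1.556)
read_camera('top');rows(.6377,.1777,.0215,1.556)"
```

```text
shift cm [0.09 0.02 0.58] turn 0.0 t 7.72 w 0.0241 pos [0.6386 0.1774 0.0273]
shift cm [0.08 0.03 0.57] turn -0.0 t 7.77 w 0.0243 pos [0.6385 0.1774 0.0272]
```

Request:
send_rows([
  [[0, 0, 0.2, 0, 1.5], [0, 0, 0.3, 0, 1.5], [0, 0, 0.4, 0, 1.5], [0, 0, 0.45, 0, 1.5], [0, 0, 0.5, 0, 1.5], [0, 0, 0.5, 0, 1.5], [0, 0, 0.5, 0, 1.5], [0, 0, 0.5, 0, 1.5], [0, 0, 0.5, 0, 1.5]],
])

```text
t: 8.52
ee_pos: [0.638, 0.1774, 0.0217]
orientation: [0.007, 1.0, 0.0, 0.0]
contact_force: [-0.6, -0.5, 3.3]
gripper_width: 0.0245
grasp_force: 24.9
```

Request:
send_rows([
  [[0, 0, 0.1, 0, 1.5], [0, 0, 0.1, 0, 1.5], [0, 0, 0.1, 0, 1.5], [0, 0, 0.1, 0, 1.5]],
])

```text
t: 8.85
ee_pos: [0.6382, 0.1774, 0.0216]
orientation: [0.007, 1.0, -0.0, 0.0]
contact_force: [-4.7, -1.5, 9.0]
gripper_width: 0.0245
grasp_force: 25.5
```

Contact came at the predicted height. Easing off the push, releasing and lifting.

Request:
send_rows([
  [[0, 0, -0.1, 0, 1.5], [0, 0, -0.1, 0, 3], [0, 0, -0.1, 0, 4], [0, 0, -0.1, 0, 6], [0, 0, -0.1, 0, 6], [0, 0, -0.1, 0, 6], [0, 0, -1, 0, 6], [0, 0, -3, 0, 6], [0, 0, -6, 0, 6], [0, 0, -9, 0, 6], [0, 0, -12, 0, 6], [0, 0, -12, 0, 6]],
])

```text
t: 9.85
ee_pos: [0.6422, 0.1782, 0.15]
orientation: [0.007, 1.0, 0.001, 0.006]
contact_force: [1.1, 0.5, 1.3]
gripper_width: 0.0601
grasp_force: 0.0
```

```bash
python3 -c "
from h import *
rows(.5165,-.237,.13,1.641)
p,_=read_camera('side'); cv2.imwrite('pics/s5.png',cv2.resize(p[80:440,150:630],(800,600)))"
```

```text
shift cm [ 11.98 -41.71   1.75] turn -0.085 t 9.85 w 0.0601 pos [0.6422 0.1782 0.15  ]
```

View pics/s5.png

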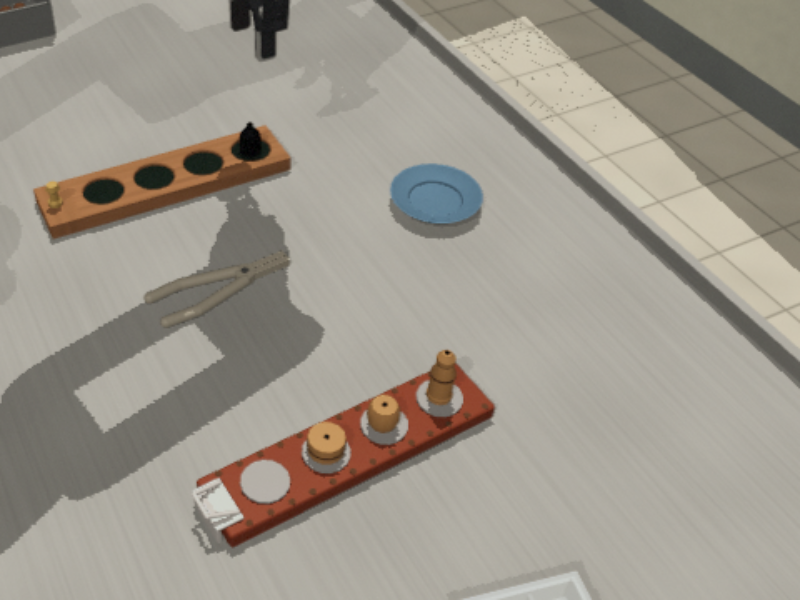

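The cap stands upright in the far recess (250,145), and the other three are untouched. Next is the disc.

Request:
send_rows([
  [[1, -3.5, 0, 0, 6], [2.1, -7.4, 0, -0.02, 6], [3.2, -11.3, 0, -0.03, 6], [4.3, -15.2, 0, -0.04, 6], [5.4, -19, 0, -0.05, 6], [6.5, -22.8, 0, -0.06, 6], [7.6, -26.6, 0, -0.07, 6], [8.7, -30.4, 0.5, -0.08, 6], [9.8, -34.2, 1, -0.085, 6], [10.9, -38, 1.5, -0.085, 6], [11.8, -41, 2, -0.085, 6], [12, -41.7, 2, -0.085, 6]],
])

```text
t: 10.9
ee_pos: [0.5091, -0.2418, 0.119]
orientation: [-0.033, 0.999, -0.0, -0.001]
contact_force: [0.2, 0.5, -0.1]
gripper_width: 0.06
grasp_force: 0.0
```

Request:
send_rows([
  [[0, 0, 1, 0, 6], [0, 0, 3, 0, 6], [0, 0, 5, 0, 6], [0, 0, 6, 0, 6], [0, 0, 6, 0, 6], [0, 0, 6, 0, 6], [0, 0, 6, 0, 6]],
])

```text
t: 11.48
ee_pos: [0.5127, -0.2375, 0.0615]
orientation: [-0.036, 0.999, -0.0, 0.001]
contact_force: [-0.5, -0.3, 0.3]
gripper_width: 0.0603
grasp_force: 0.0
```

```bash
python3 -c "
from h import *
rows(.5165,-.237,.0255,1.641)"
```

```text
shift cm [-0.38  0.02  3.6 ] turn 0.001 t 11.48 w 0.0603 pos [ 0.5127 -0.2375  0.0615]
```

Request:
send_rows([
  [[-0.4, 0, 1, 0, 6], [-0.4, 0, 2.2, 0, 6], [-0.4, 0, 3.1, 0, 6], [-0.4, 0, 3.5, 0, 6], [-0.4, 0, 3.6, 0, 6], [-0.4, 0, 3.6, 0, 6], [-0.4, 0, 3.6, 0, 6], [-0.4, 0, 3.6, 0, 6], [-0.4, 0, 3.6, 0, 6]],
])

```text
t: 12.23
ee_pos: [0.5162, -0.2379, 0.0251]
orientation: [-0.035, 0.999, -0.0, 0.0]
contact_force: [0.1, -0.2, 0.7]
gripper_width: 0.0598
grasp_force: 0.0
```

Request:
send_rows([
  [[0, 0, 0, 0, 4.5], [0, 0, 0, 0, 4], [0, 0, 0, 0, 3.6], [0, 0, 0, 0, 3], [0, 0, 0, 0, 2.5], [0, 0, 0, 0, 2.5], [0, 0, 0, 0, 2.5], [0, 0, 0, 0, 2.5], [0, 0, 0, 0, 2.5]],
])

```text
t: 12.98
ee_pos: [0.516, -0.2377, 0.0248]
orientation: [-0.035, 0.999, -0.0, 0.0]
contact_force: [-0.6, 0.8, 4.8]
gripper_width: 0.0305
grasp_force: 25.1
```

```bash
python3 -c "
from h import *
rows(.5165,-.237,.14,1.641)"
```

```text
shift cm [ -0.06   0.06 -11.52] turn 0.0 t 12.98 w 0.0305 pos [ 0.516  -0.2377  0.0248]
```

The upward force while closing, and the 18 mm tray top at the other end, leave little fingertip clearance. I'll regrip 3 mm higher.

Request:
send_rows([
  [[0, 0, 0, 0, 4], [0, 0, 0, 0, 4], [0, 0, 0, 0, 4], [0, 0, -0.3, 0, 4], [0, 0, -0.3, 0, 4], [0, 0, -0.3, 0, 4], [0, 0, -0.3, 0, 3.4], [0, 0, -0.3, 0, 3], [0, 0, -0.3, 0, 2.5], [0, 0, -0.3, 0, 2.5], [0, 0, -0.3, 0, 2.5], [0, 0, -0.3, 0, 2.5]],
])

```text
t: 13.98
ee_pos: [0.5159, -0.2376, 0.0277]
orientation: [-0.035, 0.999, -0.0, 0.0]
contact_force: [-2.0, 0.3, 3.2]
gripper_width: 0.0303
grasp_force: 24.9
```

```bash
python3 -c "
from h import *
rows(.5165,-.237,.14,1.641)"
```

```text
shift cm [ -0.06   0.06 -11.23] turn 0.0 t 13.98 w 0.0303 pos [ 0.5159 -0.2376  0.0277]
```

Request:
send_rows([
  [[0, 0, -0.5, 0, 2.5], [0, 0, -2, 0, 2.5], [0, 0, -4, 0, 2.5], [0, 0, -7, 0, 2.5], [0, 0, -10, 0, 2.5], [0, 0, -11.5, 0, 2.5], [0, 0, -12, 0, 2.5], [0, 0, -12, 0, 2.5]],
])

```text
t: 14.65
ee_pos: [0.5167, -0.2381, 0.1493]
orientation: [-0.035, 0.999, -0.001, 0.001]
contact_force: [-1.4, -0.4, 0.3]
gripper_width: 0.0306
grasp_force: 24.8
```

```bash
python3 -c "
from h import *
rows(.5777,.1785,.14,1.556)"
```

```text
shift cm [-9.   41.13  0.88] turn 0.085 t 14.65 w 0.0306 pos [ 0.5167 -0.2381  0.1493]
```

Request:
send_rows([
  [[-0.3, 1.5, 0, 0.005, 2.5], [-0.9, 4, 0, 0.01, 2.5], [-1.7, 7.8, 0, 0.02, 2.5], [-2.6, 11.8, 0, 0.03, 2.5], [-3.5, 15.8, 0, 0.04, 2.5], [-4.4, 19.8, 0, 0.05, 2.5], [-5.2, 23.8, 0, 0.06, 2.5], [-6.1, 27.8, 0, 0.07, 2.5], [-7, 31.8, 0, 0.08, 2.5], [-7.8, 35.6, 0, 0.085, 2.5], [-8.4, 38.6, 0, 0.085, 2.5], [-8.8, 40.3, 0, 0.085, 2.5]],
])

```text
t: 15.65
ee_pos: [0.5737, 0.1741, 0.1447]
orientation: [0.006, 1.0, 0.0, -0.002]
contact_force: [0.1, -1.4, 0.6]
gripper_width: 0.0311
grasp_force: 24.8
```

Request:
send_rows([
  [[-0.1, 0.5, 1, 0, 2.5], [-0.2, 0.8, 3, 0, 2.5], [-0.2, 0.8, 5.5, 0, 2.5], [-0.2, 0.8, 8, 0, 2.5], [-0.2, 0.8, 9.5, 0, 2.5], [-0.2, 0.8, 10, 0, 2.5], [-0.2, 0.8, 10, 0, 2.5], [-0.2, 0.8, 10, 0, 2.5], [-0.2, 0.8, 10, 0, 2.5]],
])

```text
t: 16.4
ee_pos: [0.5783, 0.1784, 0.0486]
orientation: [0.008, 1.0, 0.0, 0.001]
contact_force: [-0.2, -0.1, -0.2]
gripper_width: 0.0305
grasp_force: 24.8
```

```bash
python3 -c "
from h import *
rows(.5777,.1785,.0207,1.556)"
```

```text
shift cm [0.06 0.01 2.79] turn -0.0 t 16.4 w 0.0305 pos [0.5783 0.1784 0.0486]
```

Request:
send_rows([
  [[0, 0, 0.7, 0, 2.5], [0, 0, 1.4, 0, 2.5], [0, 0, 1.9, 0, 2.5], [0, 0, 2.2, 0, 2.5], [0, 0, 2.4, 0, 2.5], [0, 0, 2.5, 0, 2.5], [0, 0, 2.6, 0, 2.5], [0, 0, 2.7, 0, 2.5], [0, 0, 2.7, 0, 2.5], [0, 0, 2.7, 0, 2.5]],
])

```text
t: 17.23
ee_pos: [0.5777, 0.1786, 0.0208]
orientation: [0.007, 1.0, 0.0, 0.0]
contact_force: [-0.5, -0.5, 0.6]
gripper_width: 0.0304
grasp_force: 24.9
```

Request:
send_rows([
  [[0, 0, 0.05, 0, 2.5], [0, 0, 0.1, 0, 2.5], [0, 0, 0.1, 0, 2.5], [0, 0, 0.1, 0, 2.5], [0, 0, 0.1, 0, 2.5], [0, 0, 0.1, 0, 2.5]],
])

```text
t: 17.73
ee_pos: [0.5777, 0.1787, 0.0207]
orientation: [0.007, 1.0, 0.0, 0.0]
contact_force: [-4.6, -1.9, 9.3]
gripper_width: 0.0307
grasp_force: 25.5
```

Request:
send_rows([
  [[0, 0, -0.1, 0, 2.5], [0, 0, -0.1, 0, 3.5], [0, 0, -0.1, 0, 4.5], [0, 0, -0.1, 0, 6], [0, 0, -0.1, 0, 6], [0, 0, -0.1, 0, 6], [0, 0, -1, 0, 6], [0, 0, -3, 0, 6], [0, 0, -6, 0, 6], [0, 0, -9, 0, 6], [0, 0, -12, 0, 6], [0, 0, -12, 0, 6]],
])

```text
t: 18.73
ee_pos: [0.5816, 0.1796, 0.1483]
orientation: [0.007, 1.0, 0.001, 0.006]
contact_force: [-0.0, 1.0, 0.7]
gripper_width: 0.0601
grasp_force: 0.0
```

```bash
python3 -c "
from h import *
rows(.5735,-.234,.13,1.641)
p,_=read_camera('side'); cv2.imwrite('pics/s6.png',cv2.resize(p[80:440,150:630],(800,600)))"
```

```text
shift cm [  0.22 -41.37   1.71] turn -0.085 t 18.73 w 0.0601 pos [0.5816 0.1796 0.1483]
```

View pics/s6.png

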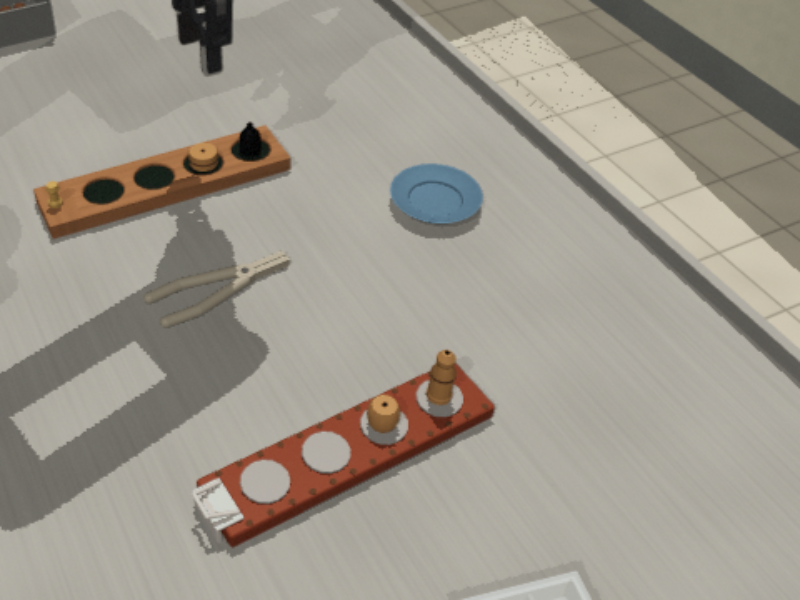

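The disc sits flat in its recess (203,158) and the cap is still upright. Next is the bead.

Request:
send_rows([
  [[0, -3.8, 0, 0, 6], [0, -7.8, 0, -0.02, 6], [0, -11.8, 0, -0.03, 6], [0, -15.8, 0, -0.04, 6], [-0.1, -19.8, 0, -0.05, 6], [-0.1, -23.8, 0, -0.06, 6], [-0.1, -27.8, 0, -0.07, 6], [-0.1, -31.8, 0.5, -0.08, 6], [-0.2, -35.5, 1, -0.085, 6], [-0.2, -39, 1.5, -0.085, 6], [-0.2, -41, 2, -0.085, 6], [-0.2, -41.4, 2, -0.085, 6]],
])

```text
t: 19.78
ee_pos: [0.5715, -0.2389, 0.1174]
orientation: [-0.033, 0.999, 0.0, -0.001]
contact_force: [-0.2, -0.8, -0.7]
gripper_width: 0.0597
grasp_force: 0.0
```

Request:
send_rows([
  [[0, 0, 1, 0, 6], [0, 0, 3, 0, 6], [0, 0, 5, 0, 6], [0, 0, 5.5, 0, 6], [0, 0, 5.5, 0, 6], [0, 0, 5.5, 0, 6], [0, 0, 5.5, 0, 6], [0, 0, 5.5, 0, 6]],
])

```text
t: 20.45
ee_pos: [0.5745, -0.2355, 0.0662]
orientation: [-0.035, 0.999, -0.001, 0.001]
contact_force: [-0.5, -0.0, 0.4]
gripper_width: 0.0597
grasp_force: 0.0
```

```bash
python3 -c "
from h import *
rows(.5745,-.234,.0275,1.641)"
```

```text
shift cm [-0.    0.15  3.87] turn 0.0 t 20.45 w 0.0597 pos [ 0.5745 -0.2355  0.0662]
```

Request:
send_rows([
  [[0, 0.1, 1, 0, 6], [0, 0.1, 2.3, 0, 6], [0, 0.1, 3.3, 0, 6], [0, 0.1, 3.8, 0, 6], [0, 0.1, 3.9, 0, 6], [0, 0.1, 3.9, 0, 6], [0, 0.1, 3.9, 0, 6], [0, 0.1, 3.9, 0, 6], [0, 0.1, 3.9, 0, 6]],
])

```text
t: 21.2
ee_pos: [0.5737, -0.2347, 0.0262]
orientation: [-0.035, 0.999, -0.0, 0.0]
contact_force: [0.2, -0.1, -0.1]
gripper_width: 0.0599
grasp_force: 0.0
```

Request:
send_rows([
  [[0, 0, 0, 0, 4.5], [0, 0, 0, 0, 4], [0, 0, 0, 0, 3.5], [0, 0, 0, 0, 3.1], [0, 0, 0, 0, 2.7], [0, 0, 0, 0, 2.2], [0, 0, 0, 0, 2], [0, 0, 0, 0, 2], [0, 0, 0, 0, 2]],
])

```text
t: 21.95
ee_pos: [0.5734, -0.2345, 0.0258]
orientation: [-0.035, 0.999, -0.0, 0.0]
contact_force: [-1.2, 0.9, 3.9]
gripper_width: 0.0267
grasp_force: 24.6
```

```bash
python3 -c "
from h import *
rows(.5745,-.234,.14,1.641)"
```

```text
shift cm [ -0.12   0.04 -11.42] turn 0.0 t 21.95 w 0.0267 pos [ 0.5734 -0.2345  0.0258]
```

Slightly low, so I'll regrip 2 mm higher and then lift.

Request:
send_rows([
  [[0, 0, 0, 0, 3.6], [0, 0, 0, 0, 3.6], [0, 0, 0, 0, 3.6], [0, 0, -0.2, 0, 3.6], [0, 0, -0.2, 0, 3.6], [0, 0, -0.2, 0, 3.6], [0, 0, -0.2, 0, 3], [0, 0, -0.2, 0, 2.5], [0, 0, -0.2, 0, 2], [0, 0, -0.2, 0, 2], [0, 0, -0.2, 0, 2], [0, 0, -0.2, 0, 2]],
])

```text
t: 22.95
ee_pos: [0.5735, -0.2345, 0.0278]
orientation: [-0.035, 0.999, -0.0, 0.0]
contact_force: [0.1, 0.6, 3.0]
gripper_width: 0.0268
grasp_force: 24.8
```

Request:
send_rows([
  [[0, 0, -0.5, 0, 2], [0, 0, -2, 0, 2], [0, 0, -4, 0, 2], [0, 0, -7, 0, 2], [0, 0, -10, 0, 2], [0, 0, -11.5, 0, 2], [0, 0, -12, 0, 2], [0, 0, -12, 0, 2]],
])

```text
t: 23.62
ee_pos: [0.5742, -0.2349, 0.1494]
orientation: [-0.035, 0.999, -0.001, 0.001]
contact_force: [0.2, 1.1, 0.1]
gripper_width: 0.0271
grasp_force: 24.7
```

```bash
python3 -c "
from h import *
rows(.5177,.1794,.14,1.556)"
```

```text
shift cm [ 2.73 41.72  0.87] turn 0.085 t 23.62 w 0.0271 pos [ 0.5742 -0.2349  0.1494]
```

Request:
send_rows([
  [[0.1, 1.5, 0, 0.005, 2], [0.3, 4, 0, 0.01, 2], [0.5, 7.8, 0, 0.02, 2], [0.8, 11.8, 0, 0.03, 2], [1, 15.8, 0, 0.04, 2], [1.3, 19.8, 0, 0.05, 2], [1.5, 23.8, 0, 0.06, 2], [1.8, 27.8, 0, 0.07, 2], [2.1, 31.8, 0, 0.08, 2], [2.3, 35.6, 0, 0.085, 2], [2.5, 39, 0, 0.085, 2], [2.7, 40.9, 0, 0.085, 2]],
])

```text
t: 24.62
ee_pos: [0.5153, 0.1749, 0.145]
orientation: [0.006, 1.0, 0.0, -0.002]
contact_force: [0.3, 0.5, -0.1]
gripper_width: 0.0268
grasp_force: 24.7
```

Request:
send_rows([
  [[0, 0.5, 1, 0, 2], [0, 0.8, 3, 0, 2], [0, 0.8, 5.5, 0, 2], [0, 0.8, 8, 0, 2], [0, 0.8, 9.5, 0, 2], [0, 0.8, 10, 0, 2], [0, 0.8, 10, 0, 2], [0, 0.8, 10, 0, 2], [0, 0.8, 10, 0, 2]],
])

```text
t: 25.37
ee_pos: [0.5186, 0.1796, 0.0485]
orientation: [0.008, 1.0, 0.0, 0.001]
contact_force: [-0.1, -0.3, -0.2]
gripper_width: 0.0269
grasp_force: 24.7
```

```bash
python3 -c "
from h import *
rows(.5177,.1794,.0208,1.556)
p,_=read_camera('side'); cv2.imwrite('pics/s7.png',cv2.resize(p[80:260,150:390],(800,600)))"
```

```text
shift cm [ 0.09 -0.02  2.77] turn -0.0 t 25.37 w 0.0269 pos [0.5186 0.1796 0.0485]
```

View pics/s7.png

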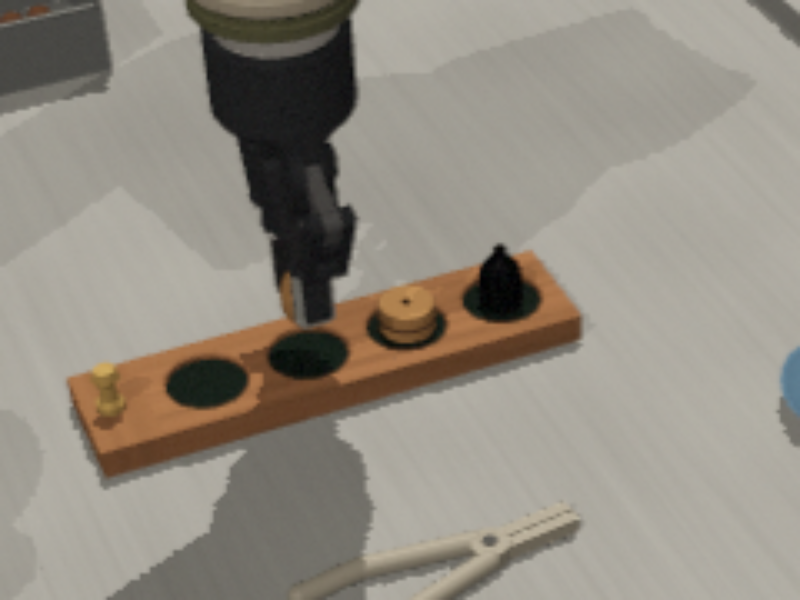

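The bead is held at about (298,295), above its recess at (308,354). The disc and cap stand well in theirs. Lowering.

Request:
send_rows([
  [[0, 0, 0.7, 0, 2], [0, 0, 1.4, 0, 2], [0, 0, 1.9, 0, 2], [0, 0, 2.2, 0, 2], [0, 0, 2.4, 0, 2], [0, 0, 2.5, 0, 2], [0, 0, 2.6, 0, 2], [0, 0, 2.7, 0, 2], [0, 0, 2.7, 0, 2], [0, 0, 2.7, 0, 2]],
])

```text
t: 26.25
ee_pos: [0.518, 0.1798, 0.0208]
orientation: [0.007, 1.0, 0.0, 0.0]
contact_force: [0.6, 0.7, 0.3]
gripper_width: 0.0271
grasp_force: 24.8
```

Request:
send_rows([
  [[0, 0, 0.05, 0, 2], [0, 0, 0.1, 0, 2], [0, 0, 0.1, 0, 2], [0, 0, 0.1, 0, 2], [0, 0, 0.1, 0, 2], [0, 0, 0.1, 0, 2]],
])

```text
t: 26.75
ee_pos: [0.5181, 0.1798, 0.0207]
orientation: [0.007, 1.0, 0.0, 0.0]
contact_force: [-4.6, -2.0, 10.0]
gripper_width: 0.027
grasp_force: 25.5
```

Request:
send_rows([
  [[0, 0, -0.1, 0, 2], [0, 0, -0.1, 0, 3], [0, 0, -0.1, 0, 4], [0, 0, -0.1, 0, 6], [0, 0, -0.1, 0, 6], [0, 0, -0.1, 0, 6], [0, 0, -1, 0, 6], [0, 0, -3, 0, 6], [0, 0, -6, 0, 6], [0, 0, -9, 0, 6], [0, 0, -12, 0, 6], [0, 0, -12, 0, 6], [0, 0, -12, 0, 6]],
])

```text
schema error: expected 1 to 12 rows
```

```bash
python3 -c "
from h import *
rows(.6355,-.229,.14,1.641)"
```

```text
shift cm [-12.35 -40.7  -11.93] turn -0.085 t 26.75 w 0.027 pos [0.5181 0.1798 0.0207]
```

Request:
send_rows([
  [[0, 0, -0.1, 0, 2], [0, 0, -0.1, 0, 3], [0, 0, -0.1, 0, 4], [0, 0, -0.1, 0, 6], [0, 0, -0.1, 0, 6], [0, 0, -0.1, 0, 6], [0, 0, -1, 0, 6], [0, 0, -3, 0, 6], [0, 0, -6, 0, 6], [0, 0, -9, 0, 6], [0, 0, -12, 0, 6], [0, 0, -12, 0, 6]],
])

```text
t: 27.75
ee_pos: [0.5218, 0.1807, 0.1477]
orientation: [0.007, 1.0, 0.001, 0.005]
contact_force: [0.9, 0.2, 1.9]
gripper_width: 0.0599
grasp_force: 0.0
```

Request:
send_rows([
  [[-1.1, -3.6, 0, 0, 6], [-2.3, -7.5, 0, -0.02, 6], [-3.4, -11.3, 0, -0.03, 6], [-4.5, -15, 0, -0.04, 6], [-5.7, -18.8, 0, -0.05, 6], [-6.8, -22.5, 0, -0.06, 6], [-8, -26.3, 0, -0.07, 6], [-9.1, -30, 0, -0.08, 6], [-10.2, -33.8, 0, -0.085, 6], [-11.3, -37.3, 0, -0.085, 6], [-12.1, -39.8, 0, -0.085, 6], [-12.4, -40.7, 0, -0.085, 6]],
])

```text
t: 28.75
ee_pos: [0.636, -0.2335, 0.1399]
orientation: [-0.033, 0.999, -0.001, 0.0]
contact_force: [1.0, -0.4, 0.4]
gripper_width: 0.0598
grasp_force: 0.0
```

Request:
send_rows([
  [[0, 0, 0.2, 0, 6], [0, 0, 1, 0, 6], [0, 0, 2, 0, 6], [0, 0, 2.5, 0, 6], [0, 0, 2.5, 0, 6], [0, 0, 2.5, 0, 6], [0, 0, 2.5, 0, 6], [0, 0, 2.5, 0, 6]],
])

```text
t: 29.42
ee_pos: [0.6361, -0.2288, 0.1151]
orientation: [-0.035, 0.999, -0.0, 0.0]
contact_force: [0.5, -0.6, 0.2]
gripper_width: 0.06
grasp_force: 0.0
```

```bash
python3 -c "
from h import *
rows(.6355,-.229,.0325,1.641)
p,_=read_camera('side'); cv2.imwrite('pics/s8.png',cv2.resize(p[80:440,150:630],(800,600)))"
```

```text
shift cm [ 0.06 -0.01  8.26] turn 0.001 t 29.42 w 0.06 pos [ 0.6361 -0.2288  0.1151]
```

View pics/s8.png

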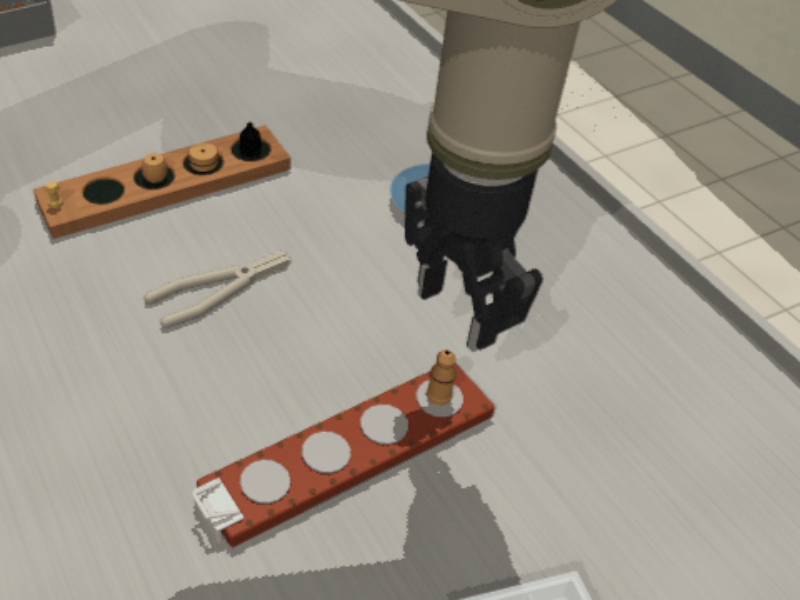

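Bead (153,168), disc and cap all stand in their recesses. The gripper is centred above the head (441,378). Going down.

Request:
send_rows([
  [[0, 0, 1.5, 0, 6], [0, 0, 3.5, 0, 6], [0, 0, 5.5, 0, 6], [0, 0, 7, 0, 6], [0, 0, 7.9, 0, 6], [0, 0, 8.2, 0, 6], [0, 0, 8.2, 0, 6], [0, 0, 8.2, 0, 6], [0, 0, 8.2, 0, 6], [0, 0, 8.2, 0, 6]],
])

```text
t: 30.3
ee_pos: [0.6368, -0.2296, 0.0341]
orientation: [-0.035, 0.999, -0.001, 0.001]
contact_force: [0.0, 0.0, 0.1]
gripper_width: 0.0601
grasp_force: 0.0
```

```bash
python3 -c "
from h import *
rows(.6355,-.229,.0325,1.641)"
```

```text
shift cm [0.12 0.07 0.16] turn 0.0 t 30.3 w 0.0601 pos [ 0.6368 -0.2296  0.0341]
```

Request:
send_rows([
  [[0, 0, 0, 0, 4.5], [0, 0, 0, 0, 4], [0, 0, 0, 0, 3.5], [0, 0, 0, 0, 3], [0, 0, 0, 0, 2.6], [0, 0, 0, 0, 2.3], [0, 0, 0, 0, 2], [0, 0, 0, 0, 1.5], [0, 0, 0, 0, 1.3], [0, 0, 0, 0, 1.3], [0, 0, 0, 0, 1.3], [0, 0, 0, 0, 1.3]],
])

```text
t: 31.3
ee_pos: [0.6358, -0.2291, 0.0326]
orientation: [-0.035, 0.999, -0.0, 0.0]
contact_force: [-0.3, 0.6, 1.1]
gripper_width: 0.0212
grasp_force: 24.6
```

Request:
send_rows([
  [[0, 0, -0.5, 0, 1.3], [0, 0, -2, 0, 1.3], [0, 0, -4, 0, 1.3], [0, 0, -7, 0, 1.3], [0, 0, -10, 0, 1.3], [0, 0, -11.5, 0, 1.3], [0, 0, -12, 0, 1.3], [0, 0, -12, 0, 1.3]],
])

```text
t: 31.97
ee_pos: [0.637, -0.2297, 0.1559]
orientation: [-0.035, 0.999, -0.001, 0.002]
contact_force: [1.2, -1.0, -0.3]
gripper_width: 0.0214
grasp_force: 24.5
```

```bash
python3 -c "
from h import *
rows(.4577,.1803,.14,1.556)"
```

```text
shift cm [15.02 42.16  1.43] turn 0.085 t 31.97 w 0.0214 pos [ 0.637  -0.2297  0.1559]
```

Request:
send_rows([
  [[0.5, 1.5, 0, 0.005, 1.3], [1.4, 4, 0, 0.01, 1.3], [2.7, 7.5, 0, 0.02, 1.3], [4, 11.2, 0, 0.03, 1.3], [5.3, 15, 0, 0.04, 1.3], [6.7, 18.8, 0, 0.05, 1.3], [8, 22.5, 0, 0.06, 1.3], [9.4, 26.3, 0, 0.07, 1.3], [10.7, 30, 0, 0.08, 1.3], [12, 33.8, 0, 0.085, 1.3], [13.2, 37.2, 0, 0.085, 1.3], [14.1, 39.6, 0, 0.085, 1.3]],
])

```text
t: 32.97
ee_pos: [0.4645, 0.1583, 0.1507]
orientation: [0.007, 1.0, -0.0, -0.002]
contact_force: [0.6, -0.2, -0.3]
gripper_width: 0.0213
grasp_force: 24.5
```

Request:
send_rows([
  [[0.5, 1.3, 0, 0, 1.3], [0.9, 2.5, 0, 0, 1.3], [0.9, 2.5, 2, 0, 1.3], [0.9, 2.5, 4.5, 0, 1.3], [0.9, 2.5, 7, 0, 1.3], [0.9, 2.5, 9, 0, 1.3], [0.9, 2.5, 9.5, 0, 1.3], [0.9, 2.5, 9.5, 0, 1.3], [0.9, 2.5, 9.5, 0, 1.3], [0.9, 2.5, 9.5, 0, 1.3]],
])

```text
t: 33.8
ee_pos: [0.4595, 0.1814, 0.0588]
orientation: [0.007, 1.0, 0.0, 0.001]
contact_force: [0.6, -0.3, -0.5]
gripper_width: 0.021
grasp_force: 24.6
```

```bash
python3 -c "
from h import *
rows(.4577,.1803,.0256,1.556)
p,_=read_camera('side'); cv2.imwrite('pics/s9.png',cv2.resize(p[80:260,150:390],(800,600)))"
```

```text
shift cm [ 0.19 -0.11  3.32] turn -0.0 t 33.8 w 0.021 pos [0.4595 0.1814 0.0588]
```

View pics/s9.png

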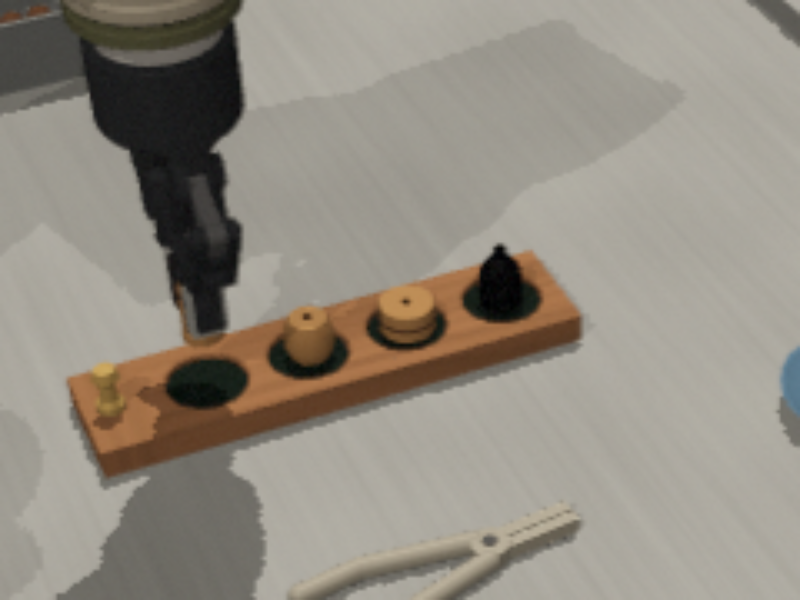

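The head is held upright at about (203,335), above the last recess (206,382). Bead, disc and cap look good. Lowering.

Request:
send_rows([
  [[0.05, 0, 0.8, 0, 1.3], [0.1, -0.05, 1.6, 0, 1.3], [0.1, -0.05, 2.2, 0, 1.3], [0.1, -0.05, 2.6, 0, 1.3], [0.1, -0.05, 2.8, 0, 1.3], [0.1, -0.05, 2.9, 0, 1.3], [0.1, -0.05, 3, 0, 1.3], [0.1, -0.05, 3.1, 0, 1.3], [0.1, -0.05, 3.1, 0, 1.3], [0.1, -0.05, 3.1, 0, 1.3]],
])

```text
t: 34.68
ee_pos: [0.4578, 0.1807, 0.0267]
orientation: [0.007, 1.0, 0.0, 0.0]
contact_force: [-0.3, -0.5, -0.7]
gripper_width: 0.0211
grasp_force: 24.6
```

```bash
python3 -c "
from h import *
rows(.4577,.1803,.0256,1.556)"
```

```text
shift cm [ 0.01 -0.04  0.11] turn 0.0 t 34.68 w 0.0211 pos [0.4578 0.1807 0.0267]
```

Request:
send_rows([
  [[0, 0, 0.05, 0, 1.3], [0, 0, 0.1, 0, 1.3], [0, 0, 0.15, 0, 1.3], [0, 0, 0.15, 0, 1.3], [0, 0, 0.15, 0, 1.3], [0, 0, 0.15, 0, 1.3], [0, 0, 0.15, 0, 1.3]],
])

```text
t: 35.27
ee_pos: [0.4579, 0.1807, 0.0255]
orientation: [0.007, 1.0, 0.0, 0.0]
contact_force: [-2.1, -0.7, 5.4]
gripper_width: 0.0212
grasp_force: 25.1
```

Request:
send_rows([
  [[0, 0, -0.05, 0, 1.3], [0, 0, -0.05, 0, 2.5], [0, 0, -0.05, 0, 3.5], [0, 0, -0.05, 0, 5], [0, 0, -0.05, 0, 6], [0, 0, -0.05, 0, 6], [0, 0, -1, 0, 6], [0, 0, -3, 0, 6], [0, 0, -6, 0, 6], [0, 0, -9, 0, 6], [0, 0, -12, 0, 6], [0, 0, -15, 0, 6]],
])

```text
t: 36.27
ee_pos: [0.4574, 0.1806, 0.1773]
orientation: [0.007, 1.0, 0.0, 0.0]
contact_force: [1.1, 0.6, -0.2]
gripper_width: 0.0602
grasp_force: 0.0
```

Request:
send_rows([
  [[0, -4, 0, 0, 6], [0, -8, 0, 0, 6], [0, -12, 0, 0, 6], [0, -15, 0, 0, 6], [0, -15, 0, 0, 6], [0, -15, 0, 0, 6], [0, -15, 0, 0, 6], [0, -15, 0, 0, 6]],
])

```text
t: 36.93
ee_pos: [0.4555, 0.0316, 0.1753]
orientation: [0.007, 1.0, 0.0, 0.0]
contact_force: [0.3, 0.2, -0.9]
gripper_width: 0.0599
grasp_force: 0.0
```

```bash
python3 -c "
from h import *
p,_=read_camera('top'); q,_=read_camera('side')
cv2.imwrite('pics/fin.png',np.hstack([cv2.resize(p[140:380,110:270],(400,600)),cv2.resize(q[120:240,150:350],(400,240))]) if 0 else np.vstack([cv2.resize(p[150:360,110:320],(560,300)),cv2.resize(q[130:230,160:350],(560,300))]))"
```

```text
(no output)
```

View pics/fin.png

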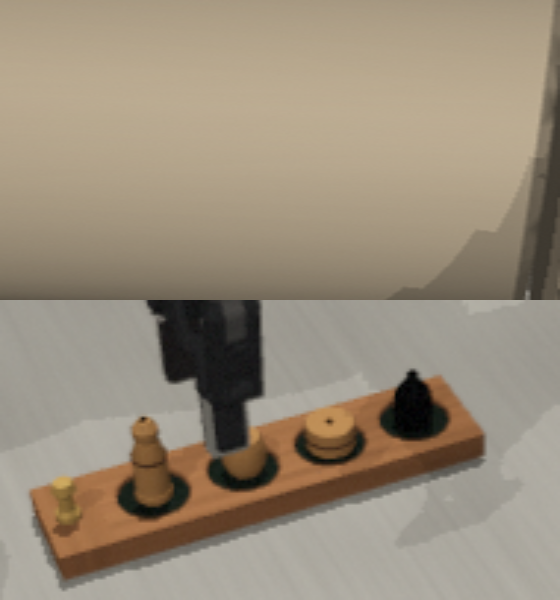

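The side view shows all four upright in their recesses: head next to the post (152,465), then bead (245,455), disc (330,432) and cap (413,405). The arm blocks the top view, and the gripper is clear of the pieces. Handing in.

```bash
python3 -c "
from rig import manip
print(manip.finish_job())"
```

```text
the job is handed in; nothing more can be done
None
```

All four pieces stand upright and released in the tray in reverse order (from the post: head, bead, disc, cap), and the job was handed in at about 37 s of robot time; no verdict came back.

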